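# Push spent guard cartridges out of the holder block

### The arm

A 6-joint arm with a two-finger parallel gripper is mounted at the origin on the work surface. World frame = base frame: x ahead of the robot, y to its left, z up, the work surface at z = 0. Lengths are in m, angles in rad, forces in N, time in s.
With the tool pointing down it reaches from about 0.375 to 0.975 m from the base axis. Payload 3.8 kg.
Tool frame: the origin (TCP) lies midway between the tips of the shut fingers; the grasp point (between the pads) lies 19 mm behind it; z points along the fingers, y is the line along which they close (so a half turn about z gives the same grasp; the last joint's range is limited). The gripper opens to 88 mm and grips with 3 to 60 N. Pads are 18 mm wide; open, the fingers measure 123 mm over their backs; the gripper's body (75 mm by 187 mm) begins 45 mm behind the grasp point.
Start: joints at [-1.203, 0.264, 1.604, -0, 1.274, -0.037], TCP at [0.266, -0.62, 0.213] pointing down, gripper open.
Joint ranges: [-2.63, 2.63], [-0.94, 2.18], [0.31, 2.57], [-1.31, 4.45], [0, 2.66], [-2.55, 2.55]. Speed limits (rad/s): [2.57, 2.57, 3.14, 3.14, 3.14, 3.14].

### API

Orientations are given as a rotation vector (axis times angle).
In Python, from cell import manip, inverse_kinematics, cams, order gives the robot as it stands. Calls block until the motion is done:
- manip.move_pose(position, orientation): joint-space move of the TCP to a pose.
- manip.move_linear(position, rate=0.15, rot=None): straight line of the TCP; rot=None keeps the orientation; rate is the mean speed in m/s.
- manip.set_joints(angles): joint-space move.
- manip.set_gripper(opening, force=None): finger opening in m; force is the grip in N (None keeps the last); returns when the fingers have stopped.
- manip.dwell(seconds).
- inverse_kinematics(position, orientation): joint angles nearest the present ones, or None.
- manip.state(): the state.
- cams.capture(name): name is "scene" or "top" or "wrist"; returns a dict with "image" (400x640x3 uint8, blue, green, red), "z_map" (400x640 float32, m along the optical axis (not along the pixel's ray), 0 where there is no reading), "intrinsics" (3x3 intrinsics, pixels), "k1" (the pictures are not rectified: a ray, as slopes to the right and down, at radius r is drawn at 1 + k1 r^2 times it, then the intrinsics apply), "position" and "orientation" of the camera in the world; the wrist camera has in their place "T_tool_cam" (4x4, takes a point from camera to tool coordinates, whose origin is the TCP and whose axes are the flange's). Camera axes: x right, y down, z forward; pixel columns grow to the right and rows downward; lengths in m; the calibration is good to about 2 mm. A picture is of the moment at which its call begins: read the wrist's pose just before it.
A pose or a line that the arm cannot do raises manip.IKError and nothing moves.
- order.close_job(): hands the job in; it is judged then, once.
The state is a dict: "clock": time; "joint_pos": joint angles; "joint_velocities": joint speeds; "tau": joint torques, N m; "tool_pos": TCP position; "tcp_rot": TCP orientation; "contact_force": force on the tool from outside, world axes, zero at the start; "moment": the same for the moment, N m; "gripper_width": finger opening in m; "grasp_force": force on a finger pad.
Only numpy, scipy, OpenCV 4.12 (cv2) and the standard library are available. Lean on these libraries where they do the work, as an engineer would, in place of code of your own. Each camera call takes 0.05 s, during which the arm holds its last target. There are 200 camera calls.

### The job

Turn the black cam knob on the cartridge holder so that its orange pointer faces the green (open) mark, then use the drift rod to push every spent blue cartridge through its bore and right out of the far side into the white catch tray. Put all the spent cartridges in the yellow waste box, lay the drift rod back flat and wholly on its green pad, and turn the pointer back to face the red (locked) mark. Leave the solvent bottle, the jar and the wrench where they are.

Things in the scene. Friction and masses are not known exactly. Their poses are not given: they have to be found in the camera images.
- block: Fixed aluminium cartridge holder, x = -96 to 168, y = -40 (entry face) to 40 mm (exit face), top at z = 67; origin at table height. Push direction +y. Four square 18 mm through bores along y at x = -72, -24, 24, 72 mm, floors at z = 41, axes at z = 50. An 11 mm slot in the top over each bore shows what is inside. White catch tray behind the exit.
- bore1 (a point): centre of the entry mouth of bore 1 (x = -72 mm on the block, nearest the robot), on the bore axis; block axes
- bore2 (a point): the same for bore 2 (x = -24 mm)
- bore3 (a point): the same for bore 3 (x = +24 mm)
- bore4 (a point): the same for bore 4 (x = +72 mm)
- tray (a point): middle of the catch tray's floor, 33 mm above the table. The tray is part of the block: x = -125 to 125, y = 50 to 140 mm in the block's frame, with a rim 10 mm high on its three outer sides; cartridges pushed out of a bore drop 8 mm onto it. Block axes.
- keeper_top (a point): middle of the top edge of the red keeper bar, which stands in the gap between exit face and tray (block y = 42.5 to 48 mm) across all bores and goes up and down with the knob: 55 mm above the table when locked, barring the bores; 38.5 mm at the open mark, below the bore floors (11.8 mm per rad)
- knob (a joint): angle of the cam knob about the vertical (rad): 0 = pointer at the red locked mark (pointer along the block's -y), growing anticlockwise seen from above; 1.4 = pointer at the green open mark. Range -0.3 to 1.8, no detents; friction of 0.05 N m keeps it where it is left. Starts roughly locked (-0.1 to 0.3).
- knob_grip (a point): on the knob's axis, 97 mm above the table (block x = 125, y = 0). The black grip bar is 14 mm wide, 40 mm long, from 77 to 103 mm above the table, on a 38 mm round hub on the block's top; orange pointer at one end. The point turns with the knob: bar along its y, pointer towards its -y.
- mark_locked (a point): red dot on top of the block, 34 mm from the knob's axis
- mark_open (a point): green dot on top of the block, 34 mm from the knob's axis
- cart1: spent cartridge, blue square bar with two white bands, 15 x 40 x 15 mm, 25 g, origin at its centre, long axis = its y; starts inside bore 1, long axis along it, loose fit. 3 or all 4 cartridges are present (None from the start when absent).
- cart2: spent cartridge, blue square bar with two white bands, 15 x 40 x 15 mm, 25 g, origin at its centre, long axis = its y; starts inside bore 2, long axis along it, loose fit. 3 or all 4 cartridges are present (None from the start when absent).
- cart3: spent cartridge, blue square bar with two white bands, 15 x 40 x 15 mm, 25 g, origin at its centre, long axis = its y; starts inside bore 3, long axis along it, loose fit. 3 or all 4 cartridges are present (None from the start when absent).
- cart4: spent cartridge, blue square bar with two white bands, 15 x 40 x 15 mm, 25 g, origin at its centre, long axis = its y; starts inside bore 4, long axis along it, loose fit. 3 or all 4 cartridges are present (None from the start when absent).
- rod: drift rod, 120 g: orange ribbed handle 60 mm long (x = -30 to 30), 18 wide (y), 26 high (z), and a beige round shaft 12 mm thick along +x to the tip at x = 155 mm. Origin on the axis at the handle's middle; centre of mass about 15 mm ahead of it, within the handle. Starts lying flat on its pad, axis 13 mm above the pad's top, shaft level and clear of it.
- rod_tip (a point): centre of the free end of the drift rod's shaft
- pad: green tool pad, fixed, 260 mm (its x) x 100 mm (its y), 4 mm thick; origin at the centre of its underside. At the start the rod lies along its x, the tip towards +x.
- bin: yellow open waste box, fixed, 130 x 130 x 50 mm, walls and floor about 4 mm; origin at the centre of its underside.
- solvent: amber solvent bottle 72 mm across, 130 mm tall, origin under its centre; leave alone
- jar: small glass jar with blue lid, 56 mm across, 60 mm tall, origin under its centre; leave alone
- wrench: steel wrench 150 mm long, lying flat, origin under its middle; leave alone
Things that resemble listed ones, but are neither listed nor needed, are in the scene too. Of the things that look like the rod, the smallest one is meant. Leave any turquoise look-alike of the bin alone.

How it is judged:
By the outcome, as a careful person would: the job done as asked, in the order asked, and still so for the second after the job is handed in, with the robot touching nothing.
Of cart1, cart2, cart3, cart4 only 3 to 4 are there at a start; the rules pass over those that are not, and their reading is None.
At some moment in a run one of rod may be knocked a few centimetres aside while the robot is not near it.
Once in a run the grip may slacken for a moment while it holds something.
It also fails if it takes over 210 s, if anything falls off the work surface, if the arm or the gripper's body presses on something with over 40 N, if the wrist force passes 120 N, or if a joint passes its speed limit or range.

## Working session

There is one attempt and no reset: what is moved stays moved. The work goes in short steps, each a Python script; the robot and the scene stay as the last script left them, time stands still between calls to the robot, and variables do not carry over. Pictures are saved under pics/ and viewed, at most 14 in all, crops included, and the job is handed in when it is done.

```bash
ls; mkdir -p pics; python3 - <<'E'
from cell import manip, cams
import cv2,numpy as np
np.set_printoptions(precision=4,suppress=True)
s=manip.state();print(s['clock'],s['tool_pos'],s['tcp_rot'])
for n in ["scene","top","wrist"]:
    c=cams.capture(n);cv2.imwrite(f"pics/{n}0.png",c["image"]);np.savez(f"pics/{n}0.npz",**c)
    print(n,c["intrinsics"].tolist(),c["k1"],c.get("position"),c.get("orientation"),c.get("T_tool_cam"))
E
```

```text
pics
0.0 [ 0.2656 -0.6198  0.2119] [-3.0754 -0.6311  0.0005]
scene [[473.7623957925289, 0.0, 317.95465650116364], [0.0, 473.7623957925289, 195.52631366007063], [0.0, 0.0, 1.0]] -0.04728169664260411 [1.7435 0.7753 1.3363] [-1.1886 -2.2524  1.0363] None
top [[428.2008453282196, 0.0, 317.92750406260853], [0.0, 428.2008453282196, 193.453457417334], [0.0, 0.0, 1.0]] 0.019618377500681704 [ 0.3404 -0.0535  1.4024] [-2.1456  2.1053 -0.1785] None
wrist [[327.5546016694128, 0.0, 321.24108930189544], [0.0, 327.5546016694128, 201.01561093189986], [0.0, 0.0, 1.0]] -0.0617384452044322 None None [[-0.0011 -0.966  -0.2585  0.066 ]
 [ 1.     -0.0012  0.0001  0.0001]
 [-0.0004 -0.2585  0.966  -0.1722]
 [ 0.      0.      0.      1.    ]]
```

View pics/top0.png

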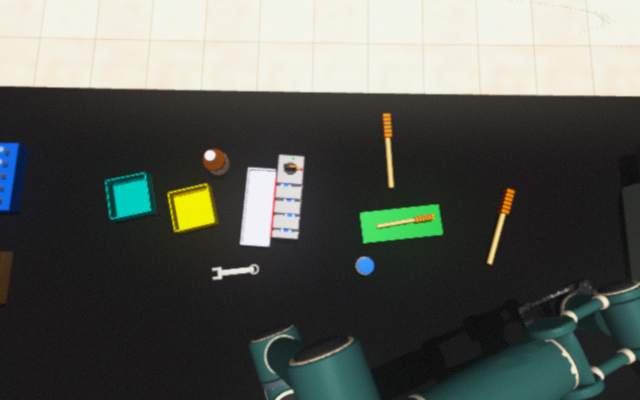

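View pics/scene0.png

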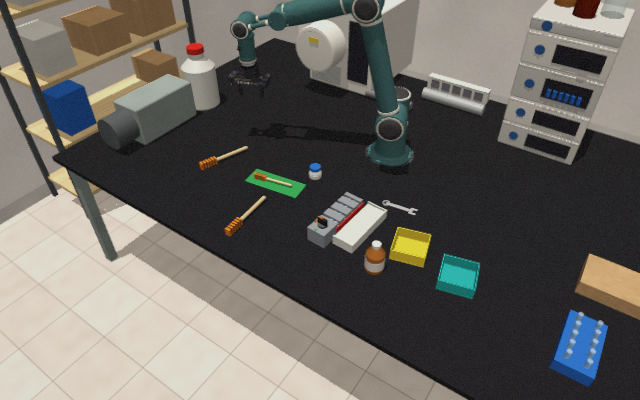

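The top view shows the block at about (285,195) with its tray to the left and its knob at (291,168). The green pad with the smallest rod is at (402,223), tip to the left, and the yellow bin is at (192,208). The jar is at (365,265), the bottle at (215,160) and the wrench at (235,271). The scene view matches this layout.

```bash
cat > h.py <<'E'
import numpy as np, cv2
from scipy.spatial.transform import Rotation as R
from cell import manip, inverse_kinematics, cams, order
np.set_printoptions(precision=4,suppress=True)
def cap(name, save=None):
    s=manip.state(); c=cams.capture(name)
    if name=="wrist":
        T=np.eye(4);T[:3,:3]=R.from_rotvec(s['tcp_rot']).as_matrix();T[:3,3]=s['tool_pos']
        T=T@c["T_tool_cam"]
    else:
        T=np.eye(4);T[:3,:3]=R.from_rotvec(c["orientation"]).as_matrix();T[:3,3]=c["position"]
    c["T"]=T
    if save: cv2.imwrite(f"pics/{save}.png",c["image"])
    return c
def px2w(c,uv,z):
    """pixels -> world points on the plane of height z"""
    uv=np.atleast_2d(uv).astype(float); K=c["intrinsics"]
    p=cv2.undistortPoints(uv[:,None],K,np.array([c["k1"],0,0,0.]))[:,0]
    d=np.c_[p,np.ones(len(p))]@c["T"][:3,:3].T; o=c["T"][:3,3]
    return o+d*((z-o[2])/d[:,2])[:,None]
def w2px(c,P):
    P=np.atleast_2d(P); Q=(P-c["T"][:3,3])@c["T"][:3,:3]
    return cv2.projectPoints(Q,np.zeros(3),np.zeros(3),c["intrinsics"],np.array([c["k1"],0,0,0.]))[0][:,0]
def mask(c,lo,hi,box=None):
    """HSV mask; box = u0,v0,u1,v1"""
    m=cv2.inRange(cv2.cvtColor(c["image"],cv2.COLOR_BGR2HSV),np.array(lo),np.array(hi))
    if box is not None:
        k=np.zeros_like(m);u0,v0,u1,v1=box;k[v0:v1,u0:u1]=255;m&=k
    return m
def blobs(m,amin=8):
    n,l,st,ce=cv2.connectedComponentsWithStats(m)
    return [(ce[i],st[i,4],np.argwhere(l==i)[:,::-1]) for i in sorted(range(1,n),key=lambda i:-st[i,4]) if st[i,4]>=amin]
def rect(pts): return cv2.minAreaRect(np.asarray(pts,np.float32))
def down(yaw):
    """tool pointing down, closing line (tool y) at angle yaw in world xy"""
    y=np.array([np.cos(yaw),np.sin(yaw),0]);z=np.array([0,0,-1.]);x=np.cross(y,z)
    return R.from_matrix(np.c_[x,y,z]).as_rotvec()
GREEN=((45,100,60),(75,255,255)); YEL=((22,120,80),(34,255,255)); BLUE=((100,120,50),(130,255,255))
ORA=((3,140,80),(18,255,255)); RED=((0,160,60),(3,255,255)); RED2=((175,160,60),(180,255,255))
E
cat > m.py <<'E'
from h import *
c=cap("top")
for nm,col,z in [("pad",GREEN,.004),("bin",YEL,.05),("blue",BLUE,.06),("orange",ORA,.02)]:
    for ce,a,p in blobs(mask(c,*col),25 if nm!="blue" else 4)[:8]:
        r=rect(px2w(c,p,z)[:,:2]); print(nm,ce,a,np.round(r[0],4),np.round(r[1],3),r[2].__round__(1))
for ce,a,p in blobs(mask(c,*RED,(230,130,320,260))|mask(c,*RED2,(230,130,320,260)),3): print("red",ce,a,px2w(c,ce,.067))
for ce,a,p in blobs(mask(c,(0,0,120),(180,60,255),(230,130,320,260)),100): 
  for z in (.043,.067): r=rect(px2w(c,p,z)[:,:2]);print("white/gray",ce,a,r)
s=manip.state();
E
python3 m.py
```

```text
pad [399.7423 223.5124] 2375 [ 0.4958 -0.3116] [0.106 0.268] 7.3
bin [191.7255 207.5449] 1927 [0.5285 0.3616] [0.141 0.143] 14.6
blue [ 11.7712 174.9622] 1665 [0.6195 0.9326] [0.234 0.085] 8.3
blue [366.2778 265.3761] 234 [ 0.3575 -0.1926] [0.049 0.049] 0.1
blue [288.5 199.5] 8 [0.5578 0.0533] [0.003 0.01 ] 1.1
blue [289.5 214.5] 8 [0.5099 0.0486] [0.003 0.01 ] 1.1
blue [285.5 229.5] 8 [0.4623 0.0597] [0.003 0.009] 1.1
blue [285.7143 184.4286] 7 [0.6062 0.0644] [0.003 0.01 ] 1.0
orange [215.2243 161.261 ] 272 [0.6924 0.3065] [0.069 0.073] 44.9
orange [507.0081 201.8947] 247 [ 0.5569 -0.6495] [0.032 0.12 ] 70.0
orange [386.8596 125.3114] 228 [ 0.8199 -0.2676] [0.095 0.031] 3.1
orange [423.2687 218.209 ] 67 [ 0.5108 -0.3808] [0.013 0.054] 10.6
white/gray [271.108  202.6379] 4184 ((0.5601292848587036, 0.10679131746292114), (0.18412548303604126, 0.3031563460826874), 86.85899353027344)
white/gray [271.108  202.6379] 4184 ((0.5562506914138794, 0.10396131128072739), (0.18087464570999146, 0.29780399799346924), 86.85900115966797)
```

```bash
python3 - <<'E'
import cv2
i=cv2.imread("pics/top0.png")[130:290,160:460]
cv2.imwrite("pics/top0c.png",cv2.resize(i,None,fx=2.66,fy=2.66,interpolation=cv2.INTER_CUBIC))
E
```

```text
(no output)
```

View pics/top0c.png

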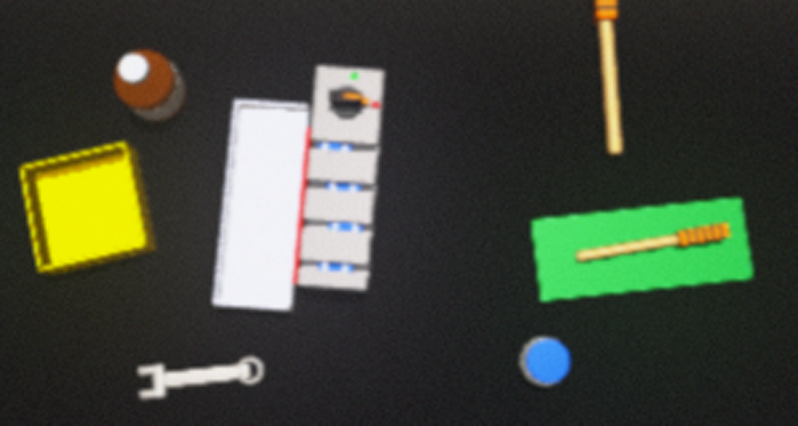

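All four cartridges are present: blue shows in every slot, at crop (335,147), (343,187), (345,227) and (333,267). The pointer is near red at crop (376,104). Next I take finer measurements with the wrist camera.

```bash
python3 - <<'E'
from h import *
for p in [(0.52,.03,.3),(0.49,-.3,.3),(.68,.05,.1),(.5,-.2,.1),(.53,.36,.15)]:
    for yaw in (-.055,-.055+np.pi): 
        j=inverse_kinematics(p,down(yaw)); print(p,round(yaw,2),j)
yaw=-.055
j=inverse_kinematics((.52,.0,.3),down(yaw))
if abs(j[5])>2: yaw+=np.pi
t=manip.state()['clock']
manip.move_pose((.50,-.28,.3),down(yaw));c=cap("wrist","w_pad");np.savez("pics/w_pad.npz",**c)
manip.move_pose((.54,.0,.3),down(yaw));c=cap("wrist","w_blk");np.savez("pics/w_blk.npz",**c)
print(manip.state()['clock'],yaw,manip.state()['joint_pos'])
E
```

```text
(0.52, 0.03, 0.3) -0.06 [ 0.0098 -0.0736  1.8134 -0.      1.4017  0.0648]
(0.52, 0.03, 0.3) 3.09 None
(0.49, -0.3, 0.3) -0.06 [-0.5927  0.0319  1.71   -0.      1.3997 -0.5377]
(0.49, -0.3, 0.3) 3.09 None
(0.68, 0.05, 0.1) -0.06 [ 0.0369  0.3613  1.694  -0.      1.0863  0.0919]
(0.68, 0.05, 0.1) 3.09 None
(0.5, -0.2, 0.1) -0.06 [-0.4268  0.1071  2.0095 -0.      1.025  -0.3718]
(0.5, -0.2, 0.1) 3.09 None
(0.53, 0.36, 0.15) -0.06 [ 0.5578  0.2448  1.7472 -0.      1.1496  0.6128]
(0.53, 0.36, 0.15) 3.09 [ 0.5578  0.2448  1.7472  0.      1.1496 -2.5288]
2.95 -0.055 [-0.0482 -0.0354  1.7772 -0.0006  1.3998  0.0085]
```

View pics/w_blk.png

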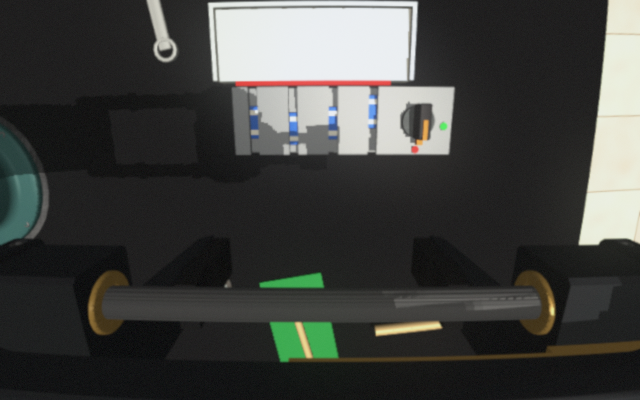

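View pics/w_pad.png

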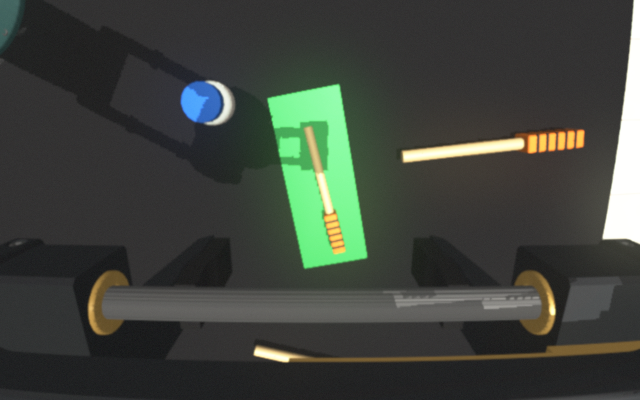

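The block view shows the top face at u 233–453, v 87–155. The red dot is at (415,150), the green dot at (443,127) and the cartridges near v 110–130. The pad view shows the pad at (317,175), with the rod tip at (308,127) and the handle end at (339,252).

```bash
cat > m2.py <<'E'
from h import *
def world(c):
    v,u=np.mgrid[:400,:640]; uv=np.c_[u.ravel(),v.ravel()].astype(float)
    p=cv2.undistortPoints(uv[:,None],c["intrinsics"],np.array([float(c["k1"]),0,0,0]))[:,0]
    z=c["z_map"].ravel()[:,None]; return (np.c_[p,np.ones(len(p))]*z@c["T"][:3,:3].T+c["T"][:3,3]).reshape(400,640,3)
def show(n,r):
    print(n,"c",np.round(r[0],4),"size",np.round(r[1],4),"ang",round(r[2],2))
def rodpose(c,pc):
    """rod (shaft end, handle end, axis yaw) lying near pad: warm, non-green pixels"""
    W=px2w(c,w2px(c,np.r_[pc,.02]),.02)
    hs=cv2.cvtColor(c["image"],cv2.COLOR_BGR2HSV)
    m=((hs[...,0]<32)&(hs[...,1]>60)&(hs[...,2]>60)).astype(np.uint8)*255
    m=cv2.morphologyEx(m,cv2.MORPH_CLOSE,np.ones((3,3)))
    for ce,a,p in blobs(m,60):
        w=px2w(c,p,.025)[:,:2]
        if np.linalg.norm(w.mean(0)-pc)<.12:
            r=rect(w); b=cv2.boxPoints(r); show("rodrect",r)
            ctr=w.mean(0); d=np.linalg.svd(w-ctr)[2][0]; t=(w-ctr)@d
            wide=lambda s: np.ptp(((w-ctr)@[-d[1],d[0]])[s])
            if wide(t>t.max()*.7)>wide(t<t.min()*.7): d=-d;t=-t   # d towards tip (narrow)
            tip=ctr+d*t.max(); end=ctr+d*t.min()
            lat=lambda s:((w-ctr)[s]@[-d[1],d[0]]).mean()
            a0,a1=lat(t<t.min()+.04),lat(t>t.max()-.04); 
            print("rod tip",tip,"end",end,"len",t.max()-t.min(),"yaw",np.arctan2(d[1],d[0]),"origin",end+d*.03)
            return end+d*.03,np.arctan2(d[1],d[0])
if __name__=="__main__":
    L=lambda n:dict(np.load(f"pics/{n}.npz"))
    c=L("w_pad"); b=blobs(mask(c,*GREEN))[0]; r=rect(px2w(c,b[2],.004)[:,:2]); show("pad",r)
    rodpose(c,np.array(r[0]))
    c=L("w_blk"); W=world(c); k=(abs(W[...,2]-.067)<.006)&(W[...,1]>-.05)&(W[...,1]<.1)
    k=cv2.morphologyEx(k.astype(np.uint8)*255,cv2.MORPH_OPEN,np.ones((3,3)))
    b=blobs(k,50); print([x[1] for x in b]); print("ztop",np.median(W[...,2][k>0]))
    p=np.vstack([x[2] for x in b]); r=rect(px2w(c,p,.067)[:,:2]); show("top face(depth)",r)
    g=mask(c,(0,0,70),(180,60,255),(225,84,470,165)); b=blobs(g,50); p=np.vstack([x[2] for x in b]);
    r=rect(px2w(c,p,.067)[:,:2]); show("top face(gray)",r)
    w=px2w(c,p,.067)[:,:2]; cv2.imwrite("pics/g.png",g)
    for nm,cols in [("green",[GREEN]),("red",[RED,RED2]),("orange",[ORA])]:
        m=sum(mask(c,*q,(380,84,470,165)) for q in cols)
        for ce,a,_ in blobs(m,4): print(nm,ce,a,px2w(c,ce,.067 if nm!="orange" else .103))
    for ce,a,pp in blobs(mask(c,*BLUE,(230,84,400,165)),4): print("cart",ce,a,px2w(c,ce,.056))
E
python3 m2.py
```

```text
pad c [ 0.4956 -0.3123] size [0.1039 0.2634] ang 7.26
rodrect c [ 0.5006 -0.3229] size [0.0188 0.1867] ang 10.79
rod tip [ 0.4838 -0.2311] end [ 0.5182 -0.4146] len 0.18671424375432144 yaw 1.756094871163496 origin [ 0.5126 -0.3851]
[np.int32(4029), np.int32(2124), np.int32(2124), np.int32(2078), np.int32(1066)]
ztop 0.06770357102669894
top face(depth) c [0.5691 0.0549] size [0.0803 0.2654] ang 86.78
top face(gray) c [0.5698 0.0548] size [0.083  0.2666] ang 87.0
green [443.1282 125.8718] 39 [[0.6916 0.0426 0.067 ]]
red [414.3333 149.    ] 18 [[0.6564 0.0162 0.067 ]]
red [384.5  84. ] 10 [[0.6203 0.0947 0.067 ]]
orange [423.4583 132.0917] 120 [[0.6564 0.0388 0.103 ]]
cart [253.6923 122.0549] 91 [[0.4595 0.0595 0.056 ]]
cart [293. 128.] 91 [[0.5078 0.0493 0.056 ]]
cart [332.1512 122.7209] 86 [[0.5568 0.0529 0.056 ]]
cart [372.4125 111.1375] 80 [[0.607  0.0642 0.056 ]]
cart [292.5 114. ] 20 [[0.5085 0.0663 0.056 ]]
cart [332.5 108. ] 18 [[0.5581 0.0706 0.056 ]]
cart [372.8235  96.2353] 17 [[0.6079 0.0819 0.056 ]]
cart [253.1765 107.5882] 17 [[0.4607 0.077  0.056 ]]
cart [371.8125 126.    ] 16 [[0.6059 0.0463 0.056 ]]
cart [293.5 142.5] 16 [[0.507  0.0314 0.056 ]]
cart [254.  136.5] 14 [[0.4581 0.0419 0.056 ]]
cart [332.5    137.4286] 14 [[0.5563 0.0349 0.056 ]]
```

```bash
python3 - <<'E'
from h import *
from m2 import world
c=dict(np.load("pics/w_blk.npz")); W=world(c)
b=blobs(mask(c,*ORA,(380,84,470,165)))[0]
w=W[b[2][:,1],b[2][:,0]]; print("orange z pct",np.percentile(w[:,2],[5,25,50,75,95]))
q=px2w(c,b[2],.1)[:,:2]; r=rect(q);print(r); d=np.linalg.svd(q-q.mean(0))[2][0]; d*=-np.sign(d[1]); print("theta",np.arctan2(d[1],d[0])+np.pi/2+.055)
print("axis px",w2px(c,[.6582,.05,.103]),w2px(c,[.6582,.05,.077]))
k=(W[...,2]>.09)&(W[...,2]<.12)&(abs(W[...,0]-.658)<.03)&(abs(W[...,1]-.05)<.03)
p=np.argwhere(k)[:,::-1]; r=rect(px2w(c,p,.103)[:,:2]); print("bar top",len(p),r)
E
```

```text
orange z pct [0.0857 0.1038 0.1048 0.1055 0.1062]
((0.6575905680656433, 0.03826291114091873), (0.027597034350037575, 0.009908237494528294), 67.98088836669922)
theta -0.2597732325164796
axis px [[425.1978 121.7687]] [[418.4574 121.1862]]
bar top 547 ((0.6561155915260315, 0.05019829422235489), (0.03795148432254791, 0.01768648251891136), 87.14385223388672)
```

```bash
python3 - <<'E'
import cv2
i=cv2.imread("pics/w_blk.png")[80:165,370:470]
cv2.imwrite("pics/knobc.png",cv2.resize(i,None,fx=6,fy=6,interpolation=cv2.INTER_CUBIC))
E
```

```text
(no output)
```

View pics/knobc.png

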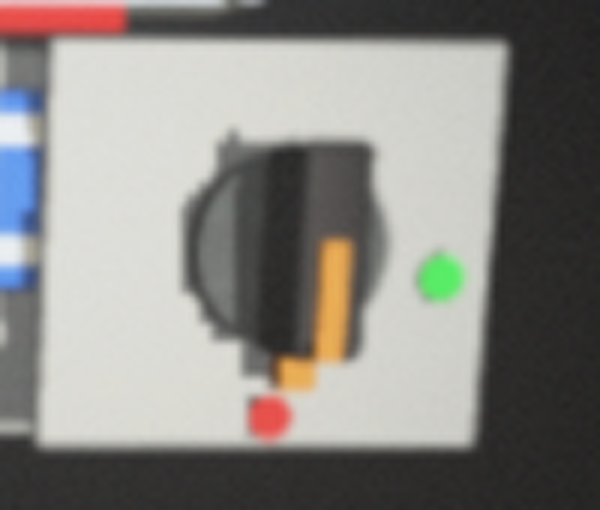

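Both marks land within 1 mm of where the block pose predicts, and the knob is at θ≈0. I turn it now.

```bash
cat >> h.py <<'E'
BY=-.055; BO=np.array([.5334,.0569])
def blk(x,y,z=None):
    c,s=np.cos(BY),np.sin(BY); p=BO+[c*x-s*y,s*x+c*y]
    return p if z is None else np.r_[p,z]
def knob_angle(c):
    from m2 import world
    P=blk(.125,0,.105); u,v=w2px(c,P)[0].astype(int)
    W=world(c); m=mask(c,*ORA,(max(u-40,0),max(v-40,0),u+40,v+40)); m&=((W[...,2]>.098)*255).astype(np.uint8)
    b=blobs(m); q=px2w(c,b[0][2],.104)[:,:2]; r=rect(q); bp=cv2.boxPoints(r)
    e=max((bp[1]-bp[0],bp[2]-bp[1]),key=np.linalg.norm); ctr=q.mean(0)-P[:2]
    e=e*np.sign(e@ctr); a=np.arctan2(e[1],e[0])+np.pi/2-BY
    return (a+np.pi)%(2*np.pi)-np.pi, (np.arctan2(ctr[1],ctr[0])+np.pi/2-BY), r[1]
def turn(a0,a1,n=4):
    P=blk(.125,0,.082); U=P+[0,0,.06]
    manip.set_gripper(.045); manip.move_pose(U,down(BY+a0)); manip.move_linear(P,.1)
    manip.set_gripper(0,25)
    print("grip",manip.state()['gripper_width'],manip.state()['contact_force'])
    for a in np.linspace(a0,a1,n+1)[1:]: manip.move_linear(P,.1,rot=down(BY+a))
    s=manip.state(); print("turned",s['clock'],s['moment'],s['contact_force'])
    manip.set_gripper(.045); manip.move_linear(U,.15)
E
python3 - <<'E'
from h import *
c=dict(np.load("pics/w_blk.npz")); print(knob_angle(c))
turn(0,1.4)
manip.move_pose((.54,.0,.3),down(BY)); c=cap("wrist","w_open"); print(knob_angle(c),manip.state()['clock'])
i=c["image"][80:165,370:470]
cv2.imwrite("pics/knob2.png",cv2.resize(i,None,fx=6,fy=6,interpolation=cv2.INTER_CUBIC))
E
```

```text
(np.float64(-0.0032109089131413526), np.float64(-0.012297620463664387), (0.02077934332191944, 0.005387484561651945))
grip 0.0005126508507104369 [-1.5405 -0.7112 -0.2043]
turned 8.0667 [ 0.0159 -0.1321 -0.0113] [ 0.1295 -0.2136  0.2406]
(np.float64(-0.1426221073918854), np.float64(-0.0173154670567685), (0.021613162010908127, 0.007314921356737614)) 10.6583
```

View pics/knob2.png

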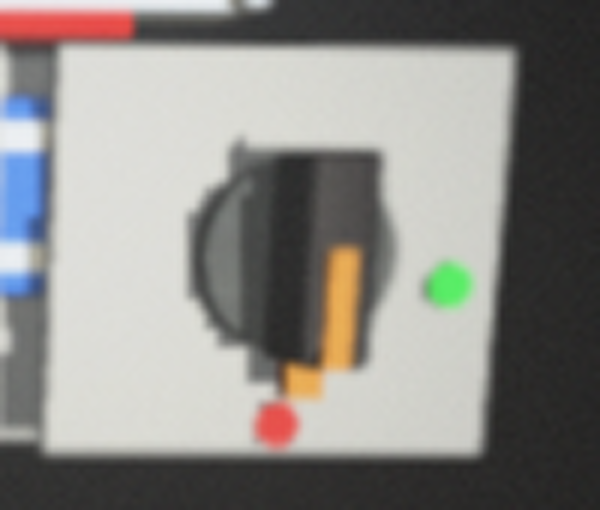

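The fingers closed on nothing and the knob did not move: the pointer is still at red, crop (304,380). I'll check the tool pose at the grip point.

```bash
python3 - <<'E'
from h import *
P=blk(.125,0,.082); U=P+[0,0,.06]
manip.set_gripper(.045); print(manip.state()['gripper_width'])
manip.move_pose(U,down(BY)); s=manip.state(); print(P,s['tool_pos'],s['tcp_rot'],down(BY))
manip.move_linear(P,.1); s=manip.state(); print(s['tool_pos'],s['contact_force'],s['gripper_width'])
c=cap("wrist","w_at"); c=cap("scene"); i=c["image"][150:290,260:440]; cv2.imwrite("pics/s_at.png",cv2.resize(i,None,fx=4,fy=4))
E
```

```text
0.04511755588410185
[0.6582 0.05   0.082 ] [0.6585 0.0499 0.1429] [2.281  2.1594 0.0006] [2.2817 2.1595 0.    ]
[0.6585 0.05   0.0823] [-0.4323  0.1711  0.7779] 0.04481574197629403
```

View pics/s_at.png

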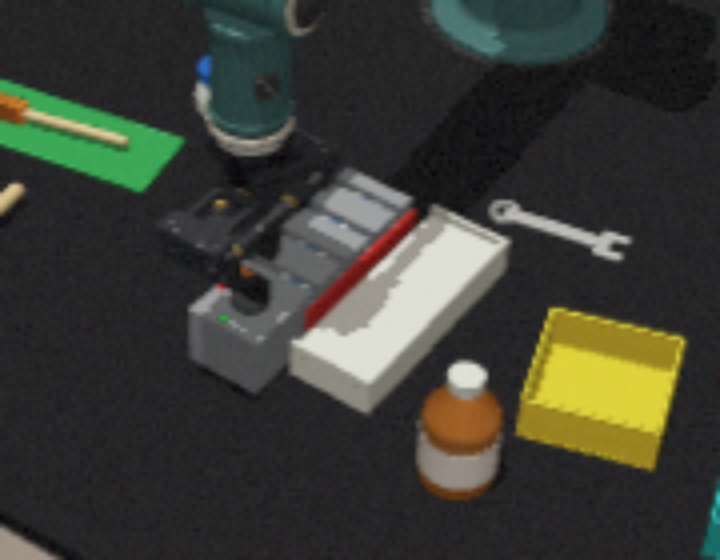

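```bash
python3 - <<'E'
from h import *
c=cap("scene"); i=c["image"].copy()
for P,col in [(blk(.125,0,.082),(255,0,255)),(blk(.125,0,.103),(0,255,255)),(blk(-.096,-.04,.067),(0,255,0)),(blk(.168,.04,.067),(0,255,0))]:
    u=w2px(c,P)[0]; print(u); cv2.circle(i,tuple(int(x) for x in u),1,col,-1)
w=cv2.imread("pics/w_at.png")
a=cv2.resize(i[150:290,260:440],(540,420)); 
cv2.imwrite("pics/two.png",np.vstack([a[:, :],cv2.resize(w,(540,180))[:,:540]]))
E
```

```text
[321.8154 222.4557]
[321.8422 218.4512]
[346.2563 191.7154]
[323.3704 236.1846]
```

View pics/two.png

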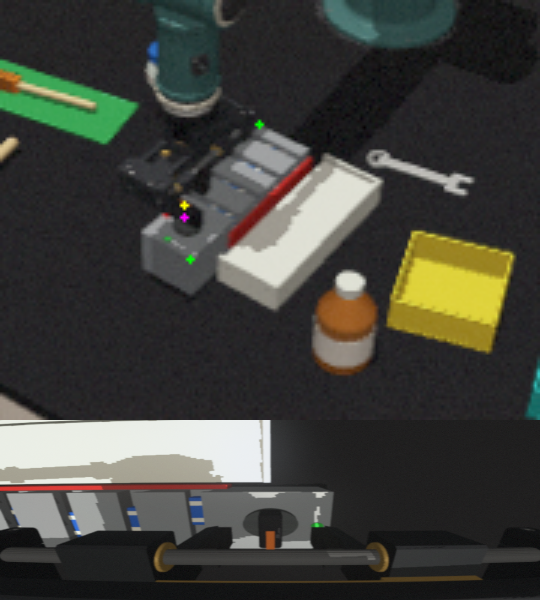

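The projected knob point lands on the knob, but the fingers seem to sit short of it, towards -y. I'll measure where the fingers are from wrist depth.

```bash
python3 - <<'E'
from h import *
from m2 import world
manip.move_linear(blk(.125,0,.2),.2); manip.set_gripper(0.03); 
s=manip.state(); print(s['tool_pos'],s['gripper_width'])
c=cap("wrist","w_f"); W=world(c)
T=np.eye(4);T[:3,:3]=R.from_rotvec(s['tcp_rot']).as_matrix();T[:3,3]=s['tool_pos']
q=(W-T[:3,3])@T[:3,:3]
ok=(c["z_map"]>0)&(q[...,2]<.01)&(abs(q[...,1])<.07)
p=q[ok]; uv=np.argwhere(ok)[:,::-1]
print(len(p)); print("TCP px",w2px(c,s['tool_pos']))
for z0 in np.arange(-.12,.01,.01):
    k=(p[:,2]>=z0)&(p[:,2]<z0+.01)
    if k.sum()>10: print(round(z0,2),k.sum(),"x",np.percentile(p[k,0],[2,50,98]),"y",np.percentile(p[k,1],[2,50,98]),"uv",np.median(uv[k],0))
i=cap("scene"); 
I=i["image"].copy(); u=w2px(i,s['tool_pos'])[0]; cv2.circle(I,(int(u[0]),int(u[1])),1,(255,0,255),-1)
cv2.imwrite("pics/two2.png",np.hstack([cv2.resize(I[110:250,260:400],(400,400)),c["image"][:,120:520]]))
E
```

```text
[0.6579 0.05   0.1992] 0.030087354623616704
70402
TCP px [[321.479  235.3277]]
-0.12 20882 x [0.0164 0.0254 0.034 ] y [-0.0448  0.0012  0.0445] uv [328. 317.]
-0.11 16932 x [0.0123 0.0255 0.0341] y [-0.0671  0.      0.067 ] uv [322. 297.]
-0.1 2584 x [-0.001   0.0333  0.0341] y [-0.0441 -0.0217  0.0439] uv [246. 252.]
-0.09 570 x [-0.0101 -0.0019  0.0058] y [-0.0228 -0.0222  0.0226] uv [254.5 338. ]
-0.08 1028 x [-0.0101 -0.0041  0.0108] y [-0.0278  0.0148  0.0275] uv [363. 322.]
-0.07 1141 x [0.0069 0.0096 0.0108] y [-0.0301 -0.0152  0.0296] uv [279. 275.]
-0.06 1033 x [-0.0011  0.0091  0.0108] y [-0.03   -0.0161  0.0294] uv [282. 264.]
-0.05 1045 x [-0.0056  0.009   0.0109] y [-0.0289 -0.015   0.0284] uv [288. 255.]
-0.04 689 x [-0.0076  0.0091  0.0108] y [-0.028   0.0149  0.0277] uv [353. 245.]
-0.03 224 x [-0.004   0.009   0.0107] y [-0.0246  0.0149  0.0252] uv [353. 239.]
```

View pics/two2.png

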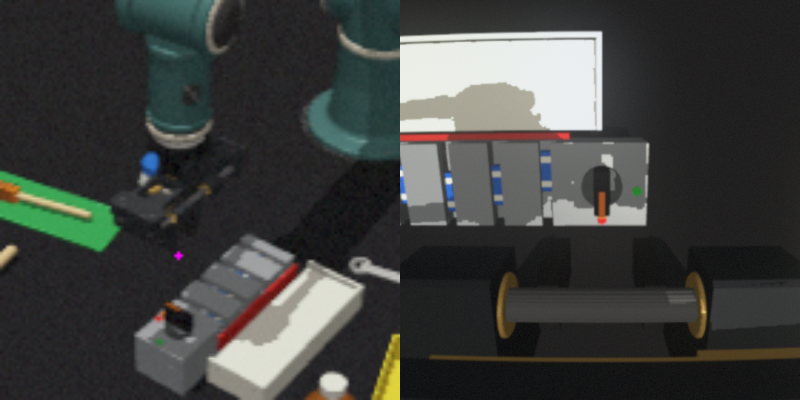

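```bash
python3 - <<'E'
from h import *
from m2 import world
for g in (0,.02,.088):
    manip.set_gripper(g)
    s=manip.state(); c=cap("wrist",f"w_g{int(g*1000)}"); W=world(c)
    T=np.eye(4);T[:3,:3]=R.from_rotvec(s['tcp_rot']).as_matrix();T[:3,3]=s['tool_pos']
    q=(W-T[:3,3])@T[:3,:3]; ok=(c["z_map"]>0)&(q[...,2]<.04)&(abs(q[...,1])<.075)&(abs(q[...,0])<.03)
    p=q[ok]; print(g,s['gripper_width'],s['tool_pos'],"tip z",np.percentile(p[p[:,2]>-.06,2],[90,98,99.9,100]))
    k=p[:,2]>np.percentile(p[p[:,2]>-.06,2],95); print(p[k].min(0),p[k].max(0))
print(manip.state()['clock'])
E
```

```text
0 0.0008293502142118672 [0.6582 0.05   0.2   ] tip z [-0.0311 -0.0264 -0.025  -0.0242]
[ 0.007  -0.0106 -0.0284] [ 0.011   0.0101 -0.0242]
0.02 0.01999233553098214 [0.6582 0.05   0.2   ] tip z [-0.0316 -0.0271 -0.0254 -0.0247]
[-0.0093 -0.0205 -0.0292] [ 0.011   0.0205 -0.0247]
0.088 0.08784280131877197 [0.6582 0.05   0.2   ] tip z [-0.0307 -0.0268 -0.0251 -0.0246]
[-0.0098 -0.0543 -0.0284] [ 0.0108  0.0544 -0.0246]
16.1417
```

The finger tips measure 25 mm short of the reported TCP, which explains the miss: they stopped 4 mm above the bar. I go lower, with a force guard.

```bash
cat >> h.py <<'E'
TIP=.025   # finger tips sit this much above the reported TCP
def guarded(P,z1,step=.004,lim=5,rate=.05):
    f0=np.array(manip.state()['contact_force'])
    z=manip.state()['tool_pos'][2]
    while z>z1+1e-6:
        z=max(z-step,z1); manip.move_linear(np.r_[P[:2],z],rate)
        f=np.array(manip.state()['contact_force'])-f0
        if np.linalg.norm(f)>lim: print("contact",z,f); return z
    return z
def turn(a0,a1,n=4):
    P=blk(.125,0,.081-TIP); U=blk(.125,0,.14)
    manip.set_gripper(.045); manip.move_pose(U,down(BY+a0)); manip.move_linear(np.r_[P[:2],.085],.15); P[2]=guarded(P,P[2])
    manip.set_gripper(0,25)
    print("grip",P[2],manip.state()['gripper_width'],manip.state()['contact_force'])
    if manip.state()['gripper_width']<.008: return
    for a in np.linspace(a0,a1,n+1)[1:]: manip.move_linear(P,.1,rot=down(BY+a))
    s=manip.state(); print("turned",s['clock'],s['moment'],s['contact_force'])
    manip.set_gripper(.045); manip.move_linear(U,.15)
E
python3 - <<'E'
from h import *
turn(0,1.4)
manip.move_pose((.54,.0,.3),down(BY)); c=cap("wrist","w_open2"); print(knob_angle(c),manip.state()['clock'])
E
```

```text
grip 0.056 0.013774702887250833 [-2.0576  0.2436  2.612 ]
turned 22.3417 [ 0.6678 -0.4214  0.0443] [ 1.4294  4.0459 -0.4556]
(np.float64(1.3919481212586726), np.float64(1.4317204073123662), (0.0052461628802120686, 0.020568912848830223)) 24.925
```

The knob reads 1.39–1.43, which is open. Next I re-measure the rod and pick it up.

```bash
cat >> h.py <<'E'
GX=.012   # grasp point on rod x
def inhand(save=None):
    """shaft line in tool frame from wrist depth: lateral y and axis z at x=0 and slopes"""
    from m2 import world
    s=manip.state(); c=cap("wrist",save); W=world(c)
    q=(W-s['tool_pos'])@R.from_rotvec(s['tcp_rot']).as_matrix()
    hs=cv2.cvtColor(c["image"],cv2.COLOR_BGR2HSV)
    k=(c["z_map"]>0)&(q[...,0]>.03)&(q[...,0]<.13)&(abs(q[...,1])<.03)&(q[...,2]>-.07)&(q[...,2]<.0)
    p=q[k]
    if len(p)<100: print("no shaft",len(p)); return None
    xs=np.arange(p[:,0].min()+.003,p[:,0].max()-.003,.004); r=[]
    for x in xs:
        e=p[abs(p[:,0]-x)<.003]
        if len(e)>10: r.append((x,(np.percentile(e[:,1],3)+np.percentile(e[:,1],97))/2,np.percentile(e[:,2],10)+.006,np.ptp(np.percentile(e[:,1],[3,97]))))
    r=np.array(r); a=np.polyfit(r[:,0],r[:,1],1); b=np.polyfit(r[:,0],r[:,2],1)
    print("shaft x %.3f..%.3f width %.4f | y=%.4f slope %.4f | axis z=%.4f slope %.4f"%(r[0,0],r[-1,0],np.median(r[:,3]),a[1],a[0],b[1],b[0]))
    return a,b
E
python3 - <<'E'
from h import *
from m2 import rodpose
manip.set_gripper(.04)
manip.move_pose((.50,-.33,.25),down(.185)); c=cap("wrist","w_rod"); o,y=rodpose(c,np.array([.4956,-.3123]))
assert abs(y-1.756)<.8
g=o+GX*np.array([np.cos(y),np.sin(y)]); print("g",g)
manip.move_pose(np.r_[g,.05],down(y-np.pi/2))
z=guarded(g,.007-TIP,step=.008)
manip.set_gripper(0,50); s=manip.state(); print("z",z,s['gripper_width'],s['grasp_force'],s['contact_force'],s['clock'])
if s['gripper_width']>.01:
    manip.move_linear(np.r_[g,.10],.1); inhand("w_held"); print(manip.state()['gripper_width'])
E
```

```text
rodrect c [ 0.4688 -0.3375] size [0.0198 0.1873] ang 19.93
rod tip [ 0.4371 -0.2494] end [ 0.5009 -0.4255] len 0.1872675313705148 yaw 1.9188292307986528 origin [ 0.4907 -0.3973]
g [ 0.4866 -0.386 ]
z -0.018000000000000002 0.017934674620450355 49.99787326902151 [0.3242 0.5003 0.4548] 30.5333
shaft x 0.033..0.105 width 0.0112 | y=0.0001 slope -0.0042 | axis z=-0.0358 slope -0.0005
0.017509458340728912
```

The rod had been knocked aside; it was re-measured and is now held level and centred. I push bore 1 first.

```bash
cat >> h.py <<'E'
def push(xk,fit,ytip=.058,dx=0):
    a,b=fit
    psi=a[0]; yaw=BY-np.arctan(psi)          # tool yaw that puts shaft along block y
    zt=.0503-(-(b[1]+b[0]*.143))              # TCP z for tip axis at ~.0503
    L=.143; lat=a[1]                          # shaft lateral (tool y ~ block x)
    pos=lambda yt: blk(xk+dx-lat,yt-L,zt)
    s=manip.state()
    manip.move_pose(np.r_[pos(-.075)[:2],.07],down(yaw)); manip.move_linear(pos(-.075),.1)
    f0=np.array(manip.state()['contact_force']); fm=0
    ys=np.arange(-.075,ytip+.0001,.019)
    for y in np.r_[ys,ytip]:
        manip.move_linear(pos(y),.08); f=np.array(manip.state()['contact_force'])-f0; fm=max(fm,np.linalg.norm(f))
        if np.linalg.norm(f)>15: print("force stop y",y,f); return False
    print("pushed",xk,"max f",fm,"f end",f,manip.state()['clock'])
    manip.move_linear(pos(-.075),.2); manip.move_linear(np.r_[pos(-.075)[:2],.07],.15)
    return True
def trayview(save):
    manip.move_pose(np.r_[blk(.0,-.06),.28],down(BY)) 
    c=cap("wrist",save); r=[]
    u0,v0=w2px(c,blk(-.12,.14,.048))[0].astype(int);u1,v1=w2px(c,blk(.12,.05,.048))[0].astype(int)
    for ce,a,p in blobs(mask(c,*BLUE,(u0,max(v0,0),u1,v1)),20): print("tray blue",ce,a,px2w(c,ce,.048))
    return c
E
python3 - <<'E'
from h import *
fit=inhand(); ok=push(-.072,fit); print(ok)
inhand(); s=manip.state(); print(s['gripper_width'],s['clock'])
c=cap("scene"); i=c["image"][170:270,290:410]; cv2.imwrite("pics/s_p1.png",cv2.resize(i,None,fx=5,fy=5))
E
```

```text
shaft x 0.033..0.101 width 0.0112 | y=0.0000 slope -0.0036 | axis z=-0.0359 slope 0.0005
pushed -0.072 max f 1.7548123898307644 f end [ 0.01   -0.9611 -0.402 ] 36.7917
True
shaft x 0.033..0.105 width 0.0112 | y=0.0001 slope -0.0022 | axis z=-0.0360 slope 0.0024
0.017620699588309117 38.175
```

View pics/s_p1.png

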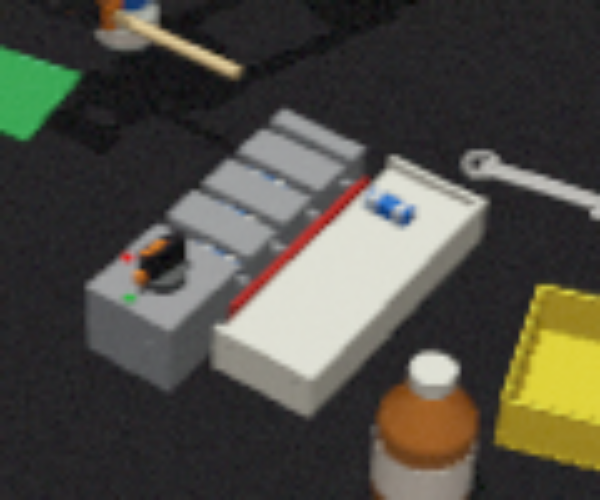

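The first cartridge lies on the tray at crop (390,205), and the keeper is down. The other three are next, with the hold re-checked before each.

```bash
python3 - <<'E'
from h import *
for x in (-.024,.024,.072):
    fit=inhand()
    if fit is None or abs(fit[0][0])>.03 or abs(fit[1][0])>.03 or abs(fit[1][1]+.0355)>.004 or abs(fit[0][1])>.003: print("check hold"); break
    if not push(x,fit): break
print(manip.state()['gripper_width'],manip.state()['tool_pos'])
fit=inhand()
c=cap("top"); 
for ce,a,p in blobs(mask(c,*BLUE,(230,160,310,255)),4): print("blue",ce,a,px2w(c,ce,.048))
E
```

```text
shaft x 0.033..0.105 width 0.0113 | y=0.0000 slope -0.0020 | axis z=-0.0359 slope 0.0011
pushed -0.024 max f 1.808711101730104 f end [-0.6398 -0.9272 -0.2174] 42.475
shaft x 0.033..0.105 width 0.0113 | y=0.0001 slope -0.0023 | axis z=-0.0358 slope 0.0003
pushed 0.024 max f 1.7498531047108135 f end [0.6103 0.5854 0.2972] 48.0583
shaft x 0.033..0.105 width 0.0113 | y=0.0000 slope -0.0016 | axis z=-0.0357 slope -0.0017
pushed 0.072 max f 1.7366985971291786 f end [-0.1153  0.0948 -0.0593] 53.6417
0.01770986214630275 [ 0.5935 -0.1639  0.0702]
shaft x 0.033..0.105 width 0.0113 | y=0.0000 slope -0.0016 | axis z=-0.0359 slope 0.0014
blue [261.     213.6667] 18 [[0.5124 0.1405 0.048 ]]
blue [259.5 228.5] 16 [[0.465  0.1432 0.048 ]]
blue [263.6 184.4] 15 [[0.6076 0.1362 0.048 ]]
blue [262.5    198.7143] 14 [[0.5608 0.1377 0.048 ]]
```

All four cartridges are on the tray at block y≈80 mm. The rod goes back on the pad.

```bash
cat > lay.py <<'E'
from h import *
from m2 import rodpose
pc=np.array([.4956,-.3123]); yp=np.deg2rad(97.26)
def lay():
    g=pc-.0505*np.array([np.cos(yp),np.sin(yp)])
    manip.move_pose(np.r_[g,.10],down(yp-np.pi/2)); manip.move_linear(np.r_[g,.0],.12); inhand()
    z=guarded(g,-.0193,step=.003,lim=3); print("z",z)
    manip.set_gripper(.045); manip.move_linear(np.r_[g,.12],.12)
def check(view=True):
    manip.move_pose((.50,-.33,.25),down(.127)); c=cap("wrist","w_rodchk"+str(int(manip.state()['clock'])))
    o,y=rodpose(c,pc); d=np.array([np.cos(y),np.sin(y)]); e=np.array([np.cos(yp),np.sin(yp)]); n=np.array([-e[1],e[0]])
    for x in (-.03,.155): q=o+x*d-pc; print("pad coords of rod end",q@e,-(q@n)*-1)
    return o,y
E
python3 - <<'E'
from lay import *
lay(); check(); print(manip.state()['clock'])
E
```

```text
shaft x 0.033..0.113 width 0.0561 | y=-0.0000 slope 0.0006 | axis z=-0.0479 slope 0.2233
contact -0.0193 [-2.9793  2.8282  9.2857]
z -0.0193
rodrect c [ 0.4943 -0.3115] size [0.0178 0.185 ] ang 7.45
rod tip [ 0.4826 -0.2198] end [ 0.5068 -0.4032] len 0.18500477599831922 yaw 1.7019898458888245 origin [ 0.5029 -0.3734]
pad coords of rod end -0.09155475231292935 0.00036646786826938194
pad coords of rod end 0.09344338900990745 0.0011957489398633577
61.2833
```

The rod lies centred on its pad. Now the cartridges: measure each one in the tray, then grasp and bin it.

```bash
cat > carts.py <<'E'
from h import *
BIN=np.array([.5285,.3616]); BYAW=np.deg2rad(104.6)
def find():
    manip.move_pose(np.r_[blk(0,0),.25],down(BY)); c=cap("wrist","w_tray%d"%manip.state()['clock'])
    P=[]
    for ce,a,p in blobs(mask(c,*BLUE),6):
        w=px2w(c,p,.048)[:,:2]; l=np.array([[np.cos(BY),np.sin(BY)],[-np.sin(BY),np.cos(BY)]])@(w.mean(0)-BO)
        if abs(l[0])<.13 and .045<l[1]<.145: P.append(w)
    out=[]
    while P:
        g=[P.pop(0)]
        for w in [w for w in P if np.linalg.norm(w.mean(0)-g[0].mean(0))<.026]: g.append(w); P=[v for v in P if v is not w]
        w=np.vstack(g).astype(np.float32); r=cv2.minAreaRect(w); bp=cv2.boxPoints(r); e=max((bp[1]-bp[0],bp[2]-bp[1]),key=np.linalg.norm)
        y=np.arctan2(e[1],e[0]); y=(y-BY)%np.pi+BY      # long axis, BY..BY+pi
        out.append((np.array(r[0]),y)); print("cart",np.round(r[0],4),np.round(r[1],4),"yaw",round(y,3),"from block y",round(y-BY-np.pi/2,3))
    return out
def toBin(p,y,i):
    """grasp across the cartridge and put it into the box"""
    manip.set_gripper(.032); manip.move_pose(np.r_[p,.08],down(y-np.pi/2)); guarded(p,.037-TIP,step=.02,lim=8,rate=.12)
    manip.set_gripper(0,30); manip.move_linear(np.r_[p,.12],.2); w=manip.state()['gripper_width']; print("lift width",w)
    if w<.01: return False
    u=np.array([np.cos(BYAW),np.sin(BYAW)]); v=np.array([u[1],-u[0]])
    b=BIN+v*(.028 if i%2 else -.028)+u*(.014 if i//2 else -.014)
    manip.move_pose(np.r_[b,.11],down(BYAW)); w=manip.state()['gripper_width']; print("over bin width",w)
    manip.move_linear(np.r_[b,(.045 if i//2 else .032)-TIP],.15)
    manip.set_gripper(.03); manip.move_linear(np.r_[b,.12],.2); print("t",manip.state()['clock'])
    return w>.01
E
python3 - <<'E'
from carts import *
o=find(); assert len(o)==4
print(toBin(*o[0],0))
E
```

```text
cart [0.5136 0.1393] [0.0372 0.0132] yaw 1.503 from block y -0.013
cart [0.4663 0.1422] [0.0374 0.014 ] yaw 1.521 from block y 0.005
cart [0.6086 0.1347] [0.0382 0.0141] yaw 1.503 from block y -0.013
cart [0.5611 0.1371] [0.0363 0.0129] yaw 1.493 from block y -0.023
lift width 0.014660803927934849
over bin width 0.014708381135031867
t 69.6
True
```

```bash
python3 - <<'E'
from carts import *
def inbin(n):
    c=cap("wrist",n); b=blobs(mask(c,*BLUE),15)
    for ce,a,p in b:
        w=px2w(c,ce,.015)[0]
        if np.linalg.norm(w[:2]-BIN)<.08: print("bin blue",a,w)
for i,q in enumerate([(np.array([.4663,.1422]),1.521),(np.array([.6086,.1347]),1.503),(np.array([.5611,.1371]),1.493)],1):
    if not toBin(*q,i): print("FAIL",i); break
manip.move_pose(np.r_[BIN-[0,.09],.25],down(BY)); inbin("w_bin")
find()
i=cv2.imread("pics/w_bin.png"); c=cap("top","top_after")
E
```

```text
lift width 0.0144905215021258
over bin width 0.014603841159522485
t 76.925
lift width 0.014574657818602435
over bin width 0.014262147306827962
t 83.9833
lift width 0.014395049617716729
over bin width 0.014629264903478009
t 91.0583
bin blue 163 [0.5539 0.3831 0.015 ]
bin blue 159 [0.499  0.3692 0.015 ]
bin blue 150 [0.5057 0.3422 0.015 ]
bin blue 147 [0.5612 0.3565 0.015 ]
bin blue 29 [0.5364 0.3799 0.015 ]
bin blue 29 [0.5162 0.3735 0.015 ]
bin blue 28 [0.5437 0.3522 0.015 ]
bin blue 27 [0.4818 0.3649 0.015 ]
bin blue 26 [0.5228 0.3468 0.015 ]
bin blue 25 [0.4886 0.3383 0.015 ]
bin blue 23 [0.5712 0.3867 0.015 ]
bin blue 21 [0.5781 0.3612 0.015 ]
```

View pics/w_bin.png

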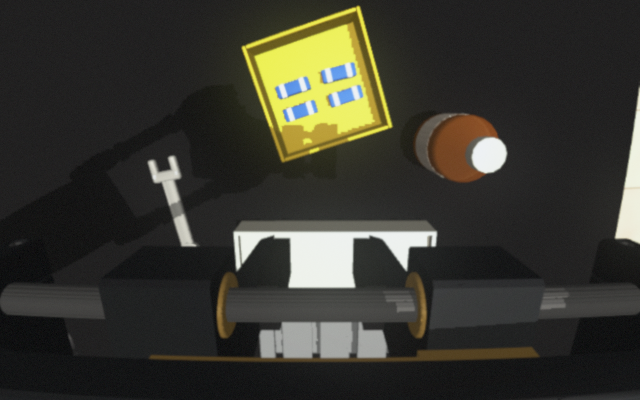

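All four cartridges lie flat in the yellow box, around pixel (318,92), and the tray is empty. I check the rod, then lock the knob.

```bash
python3 - <<'E'
from lay import *
o,y=check()
manip.move_pose((.54,.0,.3),down(BY)); c=cap("wrist"); k=knob_angle(c); print(k)
turn(1.4,0)
manip.move_pose((.54,.0,.3),down(BY)); c=cap("wrist","w_lock"); print(knob_angle(c))
check()
c=cap("top","top_end"); s=manip.state(); print(s['clock'])
for nm,col,z in [("jar",BLUE,.06),("bottle",ORA,.02)]:
    for ce,a,p in blobs(mask(c,*col),100)[:4]: print(nm,ce,a)
b=cv2.imread("pics/top0.png"); cv2.imwrite("pics/end.png",np.hstack([cv2.resize(c["image"][130:290,160:460],None,fx=1.6,fy=1.6),cv2.resize(cv2.imread("pics/w_lock.png")[80:165,370:470],(300,256))]))
E
```

```text
rodrect c [ 0.4952 -0.3117] size [0.0178 0.1854] ang 7.49
rod tip [ 0.4834 -0.2198] end [ 0.5074 -0.4036] len 0.18536174056347615 yaw 1.700619435571299 origin [ 0.5035 -0.3738]
pad coords of rod end -0.0920225229584675 -0.00020270725586127398
pad coords of rod end 0.09297658110386219 0.0003730497547897678
(np.float64(1.3922010071622974), np.float64(1.421158335369728), (0.005262658931314945, 0.02063457854092121))
grip 0.056 0.013953593490824014 [ 0.7567  3.6244 -0.2068]
turned 103.1333 [ 0.6998  0.2751 -0.0496] [-2.4501  4.7445  2.1516]
(np.float64(-0.12060113816117113), np.float64(-0.040453434054534325), (0.022395914420485497, 0.0069532389752566814))
rodrect c [ 0.495  -0.3118] size [0.0178 0.1852] ang 7.46
rod tip [ 0.4834 -0.2199] end [ 0.5073 -0.4035] len 0.18520671876990968 yaw 1.7003177362715862 origin [ 0.5034 -0.3738]
pad coords of rod end -0.09199224955909595 -6.823948737300516e-05
pad coords of rod end 0.09300701978918062 0.00045170339777827415
106.7167
jar [ 11.764  175.0325] 1661
jar [366.1022 265.28  ] 225
bottle [215.2119 161.1822] 269
bottle [386.815  125.3965] 227
bottle [508.0769 204.2867] 143
```

View pics/end.png

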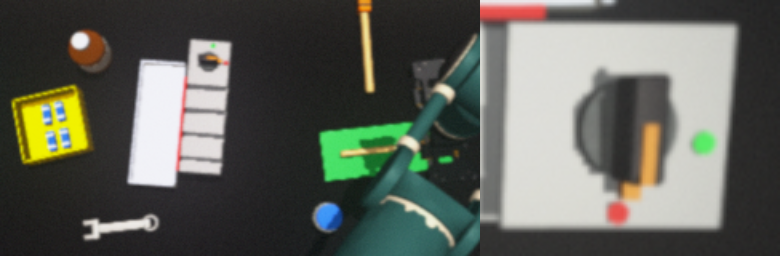

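The end view shows the pointer at the red mark, the bores and tray empty, and four cartridges in the box. The rod is on its pad, and the bottle, jar and wrench are where they started.

```bash
python3 -c "
from h import *
print(order.close_job())"
```

```text
the job is handed in; nothing more can be done
None
```

I handed the job in: all four spent cartridges are in the yellow box, the rod is flat on its pad, and the pointer is back at the red mark; the bottle, jar and wrench are untouched, and it took about 107 s.

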